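# Demould the cast blank, then close, pin and clamp the mould

### The arm

A 6-joint arm with a two-finger parallel gripper is mounted at the origin on the work surface. World frame = base frame: x ahead of the robot, y to its left, z up, the work surface at z = 0. Lengths are in m, angles in degrees, forces in N, time in s.
With the tool pointing down it reaches from about 0.35 to 0.875 m from the base axis. Payload 4.2 kg.
Tool frame: the origin (TCP) lies midway between the tips of the shut fingers; the grasp point (between the pads) lies 19 mm behind it; z points along the fingers, y is the line along which they close (so a half turn about z gives the same grasp; the last joint's range is limited). The gripper opens to 87 mm and grips with 3 to 60 N. Pads are 19 mm wide; open, the fingers measure 117 mm over their backs; the gripper's body (75 mm by 190 mm) begins 51 mm behind the grasp point.
Start: joints at [-53.251, 22.042, 0.453, 0, -68.411, -14.817], TCP at [0.233, -0.58, 0.223] pointing down, gripper open.
Joint ranges: [-179.83, 179.83], [-69.29, 118.12], [-61.27, 80.66], [-181.25, 117.63], [-171.15, -9.14], [-177.46, 177.46]. Speed limits (degrees/s): [159.86, 159.86, 180, 180, 180, 180].

### API

Orientations are given as a 3x3 rotation matrix whose columns are the frame's x, y, z axes.
In Python, from station import sense, capture, camera_params, finish_job gives the robot as it stands.
- The arm moves only by the tool drive_tool, never from a script. Its argument "rows" is a list of rows, each an object of numbers: "tx", "ty", "tz": the shift along the tool's x, y, z in cm; "ax", "ay", "az": the turn, a rotation vector about the tool's x, y, z in rad; "claw": the finger opening in cm, from 0 to 8.7. In form: [{"tx": .., "ty": .., "tz": .., "ax": .., "ay": .., "az": .., "claw": ..}, ...]. A call has 1 to 10 rows; each row shifts and turns the commanded pose from where the row before left it, along the tool's axes as they then stand; what a row does not reach is not made up. A row lasts 1/12 s, in which the tool goes at most 41.7 mm and 7.16 degrees, less where a joint would pass 70% of its speed; a pose out of reach is approached as far as the arm can. A call with a gripper value outside its range is refused whole. The fingers move at their own pace and stop on an object; the grip force is fixed at half the most. Time passes only in rows, so rows that do not move let the fingers close. It gives the time, the measured TCP pose, the force, the opening and the grip force at its end, in the units of the state.
- sense(): the state, without advancing time (a new reading comes with each control period).
- capture(name): name is "scene" or "top" or "wrist"; returns (picture, depth): 480x640x3 uint8, red, green, blue; 480x640 float32, m along the optical axis (not along the pixel's ray), 0 where there is no reading.
- camera_params(name): a dict with "intrinsics" (3x3 intrinsics, pixels), "R" (3x3) and "t" (3): a world point X has camera coordinates R X + t; the wrist camera has in their place "tool_from_camera" (4x4, takes a point from camera to tool coordinates, whose origin is the TCP and whose axes are the flange's). Camera axes: x right, y down, z forward; pixel columns grow to the right and rows downward; lengths in m; the calibration is good to about 2 mm. A picture is of the moment at which its call begins: read the wrist's pose just before it. camera_params takes no time and is no camera call.
- finish_job(): hands the job in; it is judged then, once.
The state is a dict: "time_s": time; "joints": joint angles; "joint_velocities": joint speeds; "effort": joint torques, N m; "tcp_pos": TCP position; "ee_rot": TCP orientation; "wrist_force": force on the tool from outside, world axes, zero at the start; "moment": the same for the moment, N m; "gripper_width": opening from 0.0 (shut) to 1.0 (fully open); "gripper_force": force on a finger pad.
Only numpy, scipy, OpenCV 4.12 (cv2) and the standard library are available. Lean on these libraries where they do the work, as an engineer would, in place of code of your own. Each camera call takes 0.05 s, during which the arm holds its last target. There are 200 camera calls.

### The job

Lift the cast blank out of the open casting mould and stand it upright in the white dish on the balance. Then swing the blue half fully shut against the aluminium half and push the red-headed pin from its stand all the way down through the two holes, which then lie one above the other. Let go of the pin and finish gripping the two halves firmly together between the fingers: the job ends still squeezing them, and the bottle, jar and carton are left where they stand.

Things in the scene. Friction and masses are not known exactly. Their poses are not given: they have to be found in the camera images.
- mould: Casting mould, fixed on a dark steel plate 6 mm thick (x -45..45, y -95..110 mm). Origin: bench level, on the split line. z up, y from hinge end to pin end, x from the fixed half to the side where the moving half opens. Closed block: x -24..24, y -60..60 mm, top 50 mm above the bench. Upright round cavity at x 0, y -10, half in each half, floored by the plate.
- back_half: Fixed bare-aluminium half of the mould: x -24 to 0, y -60 to 60 mm, 6 to 50 mm above the bench, flat outer face at x -24; origin and axes are the mould's. Its lug (28 x 30 mm, top 32 mm above the bench) at the pin end has the lower hole.
- front_half: Moving blue half. Origin: hinge axis at bench level; y along it away from the hinge, x outwards (away from the fixed half when shut). Block: x 0..24, y 6..126 mm, 7.5 to 50 mm above the bench, flat outer face at x 24. Its blue lug (28 x 30 mm, 34 to 50 mm above the bench), centred x 0, y 141 mm, has the upper hole. Push the outer face to swing it.
- leaf (a joint): Hinge angle of the blue half, rad: 0 fully shut on a stop, up to 1.5 open (starts 0.5 to 1.3). Upright axis; opening turns it clockwise seen from above. Stiff hinge: it stays where left; about 2 N pushed 100 mm from the axis moves it.
- hinge (a point): Point on the upright hinge axis, 50 mm above the bench; mould frame x 0, y -66 mm.
- upper_hole (a point): Centre of the mouth of the hole in the blue lug, on the lug's top 50 mm above the bench, 141 mm from the hinge axis; hole 12 mm wide, upright, right through, 2 mm chamfer. Moves with the blue half.
- lower_hole (a point): Centre of the mouth of the hole in the fixed lug, 32 mm above the bench; mould frame x 0, y 75 mm; 12 mm wide, right through to the plate. With the mould shut the upper hole lies exactly above it.
- blank_center (a point): Centre (half-way up) of the cast blank: cream rigid upright round plug 85 mm tall, about 50 g; lower 44 mm is 24 mm across, the head (upper 37 mm) 20 mm across. z is its long axis. At the start it stands loose in the fixed half's side of the cavity, on the plate, top 91 mm above the bench: 41 mm stands above the mould.
- blank_foot (a point): Centre of the blank's flat foot, 42.5 mm below blank_center.
- blank: The cast blank itself (see blank_center); origin at the centre of its foot.
- dish (a point): Centre of the inner floor of the square white dish on the balance, 62 mm above the bench: inside 114 x 114 mm, walls 3 mm thick rising 15 mm above its floor. Stand the blank anywhere on this floor. x points to the balance's back. The balance (ivory, fixed, 228 mm deep, 170 mm wide, 50 mm high) has its origin 40 mm in front (-x) of here.
- pin_center (a point): Centre (half-way up) of the loose upright pin, 78 mm long, about 50 g: steel shaft 9 mm across, 42 mm long, its end tapered to 4 mm over 8 mm; above it a red round head 18 mm across, 36 mm tall, underside 3 mm above this point. At the start it hangs by its head in the stand, head 50 to 86 mm above the bench; fully home in the mould: same heights, head on the blue lug.
- pin_tip (a point): Centre of the pin's lower end, 39 mm below pin_center; 8 mm above the bench when fully home.
- pin_stand: White fixed block 64 x 64 x 50 mm with a 13 mm hole, 46 mm deep, in the middle of its top; origin under its centre.
- white_bottle: Bystander: white medicine bottle 52 mm across, 80 mm tall; origin at the centre of its underside. Leave alone.
- amber_jar: Bystander: amber jar 56 mm across, 70 mm tall; origin at the centre of its underside. Leave alone.
- carton: Bystander: yellow carton 50 x 90 x 45 mm; origin at the centre of its underside. Leave alone.
Mind the look-alikes: they are no part of the job. What is shaped like the pin_stand but green is not meant.

How it is judged (in metres and radians):
On the way, in this order (a step that is already met when the one before it is completed fails the run):
1. the blank stands upright and released in the dish (x of blank_foot in the frame of dish between -0.046 and 0.046 m and y of blank_foot in the frame of dish between -0.046 and 0.046 m and z of blank_foot in the frame of dish between -0.004 and 0.004 m and angle between blank_foot's own z axis and vertical below 0.12 rad and contact force between the fingers and blank below 0.1 N), for 0.2 s.
2. the blue half is fully shut (value of joint leaf below 0.02 rad), for 0.2 s.
3. the pin is fully down through both holes (z of pin_tip in the frame of mould below 0.0115 m and horizontal distance between pin_tip and lower_hole below 0.005 m and angle between pin_tip's own z axis and vertical below 0.12 rad and value of joint leaf below 0.02 rad), for 0.2 s.
At the end, for the whole second after the job is handed in: Blank upright (7 degrees) and still on the dish floor, its foot within 46 mm of the dish centre along each side; blue half shut within 0.02 rad; pin within 3.5 mm of fully home and 5 mm of the hole axis; fingers pressing the blue and the aluminium half with over 4 N each (all of step 1 and all of step 3 and linear speed of blank below 0.02 m/s and contact force between the fingers and front_half above 4 N and contact force between the fingers and back_half above 4 N); the arm keeps its last pose, push and grip.
It fails at once if a bystander is moved more than 40 mm or tipped (distance of any of white_bottle, amber_jar, carton from where it was at the start of the episode above 0.04 m or angle between any of white_bottle, amber_jar, carton's own z axis and vertical above 0.5 rad).
It also fails if it takes over 72 s, if anything falls off the work surface, if the arm or the gripper's body presses on something with over 40 N, if the wrist force passes 120 N, or if a joint passes its speed limit or range.

## Working session

There is one attempt and no reset: what is moved stays moved. The work goes in short steps, Python scripts to look and compute and a tool call to move; the robot and the scene stay as the last step left them, time stands still between calls to the robot, and variables do not carry over. Pictures are saved under pics/ and viewed, at most 10 in all, crops included, and the job is handed in when it is done.

Besides the shell and the picture viewer there is one more tool, called after "Emit:" as name(argument=value, ...), one argument or row to a line, values as JSON. drive_tool: Moves the arm, as the interface text tells. Its arguments: {"type":"object","properties":{"rows":{"type":"array"}},"required":["rows"]}

```bash
mkdir -p pics; ls
python3 - <<'E'
from station import *
import cv2,numpy as np
s=sense();print({k:np.round(v,3).tolist() for k,v in s.items()})
for n in("scene","top"):
    p,d=capture(n);cv2.imwrite(f"pics/{n}0.png",p[...,::-1]);np.savez(f"{n}0.npz",p=p,d=d)
    c=camera_params(n);print(n,{k:np.round(v,4).tolist() for k,v in c.items()})
print(camera_params("wrist"))
E
```

```text
pics
{'time_s': 0.0, 'joints': [-53.254, 22.093, 0.38, -0.027, -68.412, -14.816], 'joint_velocities': [0.003, -0.041, 0.044, -0.103, 0.068, -0.026], 'effort': [-0.0, -39.067, 18.74, 4.22, 0.011, -0.0], 'tcp_pos': [0.233, -0.579, 0.221], 'ee_rot': [[-0.928, -0.373, -0.001], [-0.373, 0.928, 0.002], [0.0, 0.002, -1.0]], 'wrist_force': [-0.107, 0.547, 0.386], 'moment': [-0.006, 0.012, -0.006], 'gripper_force': 0.0, 'gripper_width': 0.999}
scene {'intrinsics': [[547.3638, 0.0, 318.4592], [0.0, 547.3638, 243.9227], [0.0, 0.0, 1.0]], 'R': [[-0.824, 0.5666, -0.0017], [0.4216, 0.6111, -0.67], [-0.3786, -0.5528, -0.7424]], 't': [0.5632, -0.1902, 1.4609]}
top {'intrinsics': [[457.205, 0.0, 322.9369], [0.0, 457.205, 238.9006], [0.0, 0.0, 1.0]], 'R': [[0.0017, -0.9998, -0.0198], [-0.9834, 0.0019, -0.1813], [0.1813, 0.0198, -0.9832]], 't': [-0.0364, 0.6468, 1.008]}
{'intrinsics': array([[331.96033318,   0.        , 324.61539449],
       [  0.        , 331.96033318, 243.93888336],
       [  0.        ,   0.        ,   1.        ]]), 'tool_from_camera': array([[ 3.68198260e-05, -9.67553915e-01, -2.52664639e-01,
         6.86681084e-02],
       [ 9.99999845e-01, -1.04768625e-04,  5.46927001e-04,
        -3.49157056e-04],
       [-5.55652688e-04, -2.52664620e-01,  9.67553761e-01,
        -1.62194708e-01],
       [ 0.00000000e+00,  0.00000000e+00,  0.00000000e+00,
         1.00000000e+00]])}
```

View pics/top0.png

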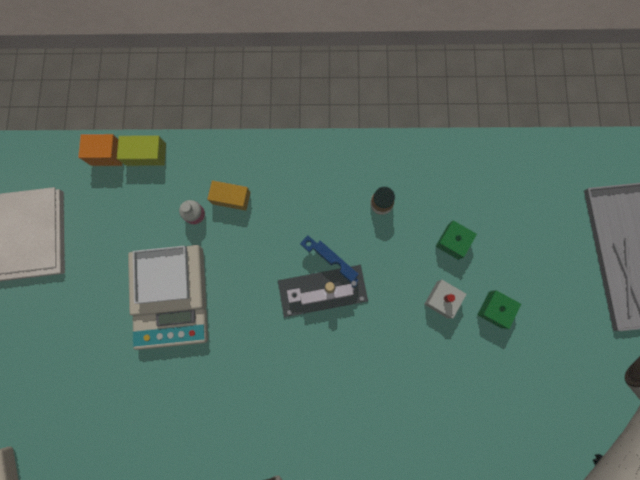

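View pics/scene0.png

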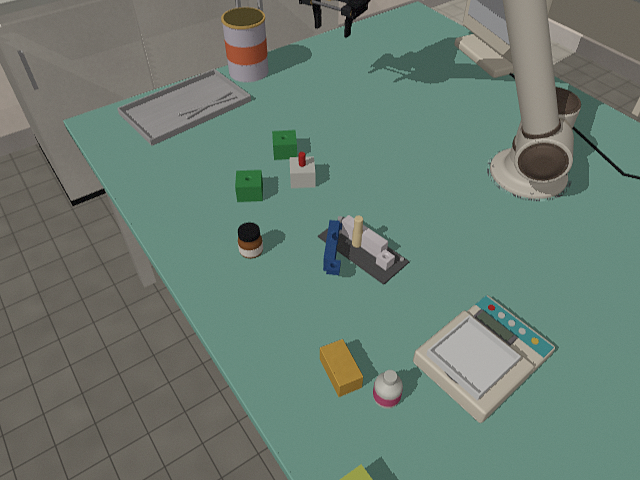

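The top view shows the mould at about (322,290) with its pin lug at (293,297), the blank at (330,287), and the blue half open with its lug at (309,243). The pin is at (450,298), the dish at (162,276), the jar at (383,200), the carton at (229,195) and the bottle at (191,211). The scene view agrees.

```bash
cat > h.py <<'E'
from station import *
import cv2,numpy as np
def cam(n,s=None):
    c=camera_params(n);K=c["intrinsics"]
    if n!="wrist": return K,c["R"].T,-c["R"].T@c["t"]
    T=c["tool_from_camera"];R=np.array(s["ee_rot"])
    return K,R@T[:3,:3],R@T[:3,3]+np.array(s["tcp_pos"])
def ray(C,uv,z):
    K,R,o=C;uv=np.atleast_2d(uv).astype(float)
    d=np.c_[uv,np.ones(len(uv))]@np.linalg.inv(K).T@R.T
    return o+d*((z-o[2])/d[:,2])[:,None]
def cloud(C,d):
    K,R,o=C;v,u=np.mgrid[:480,:640]
    X=np.dstack([u,v,np.ones_like(u)])@np.linalg.inv(K).T*d[...,None]
    P=X@R.T+o;P[d==0]=np.nan;return P
def shot(n):
    s=sense();p,d=capture(n);C=cam(n,s);hsv=cv2.cvtColor(p,cv2.COLOR_RGB2HSV)
    return p,d,C,cloud(C,d),hsv.astype(int),s
def rect(P):
    (c,wh,a)=cv2.minAreaRect((P[:,:2]*1000).astype(np.float32));return np.round(c,1),np.round(wh,1),round(a,1)
E
python3 - <<'E'
from h import *
z=np.load("top0.npz");p,d=z["p"],z["d"];C=cam("top");P=cloud(C,d);h=cv2.cvtColor(p,cv2.COLOR_RGB2HSV).astype(int)
H,S,V=h[...,0],h[...,1],h[...,2]
def box(u0,u1,v0,v1):
    m=np.zeros((480,640),bool);m[v0:v1,u0:u1]=1;return m
Z=P[...,2]
B=box(270,375,230,320);blue=B&(H>105)&(H<125)&(S>120)
print("table z",np.nanmedian(Z[box(300,360,340,400)]))
m=blue&(Z>.04);print("blue top",m.sum(),rect(P[m]),np.nanmedian(Z[m]))
m=B&~blue&(Z>.042)&(Z<.058)&(S<60);print("fixed top",m.sum(),rect(P[m]),np.nanmedian(Z[m]))
m=B&~blue&(Z>.027)&(Z<.037)&(S<60);print("lug",m.sum(),rect(P[m]))
m=B&(Z>.08);print("blank",m.sum(),np.nanmean(P[m],0),np.nanmedian(Z[m]))
m=B&(V<90)&~blue&(Z<.02)
print("plate",m.sum(),rect(P[m]))
m=box(425,470,275,325)&((H<8)|(H>172))&(S>150);print("pin",m.sum(),np.nanmedian(P[m],0),np.nanmax(Z[m]),rect(P[m&(Z>.08)]) )
m=box(425,470,275,325)&(S<60)&(Z>.044)&(Z<.056);print("stand",m.sum(),rect(P[m]))
m=box(125,215,240,320)&(Z>.057)&(Z<.067)&(S<60);print("dish",m.sum(),rect(P[m]))
m=box(125,215,240,320)&(Z>.073)&(Z<.085)&(S<60);print("dishrim",m.sum(),rect(P[m]))
m=box(120,215,240,355)&(Z>.02);print("balance",m.sum(),rect(P[m]))
for n,b in dict(bottle=(170,212,190,230),jar=(365,405,180,220),carton=(203,255,175,215)).items():
    m=box(*b)&(Z>.02);print(n,rect(P[m]),np.nanmax(Z[m]))
E
```

```text
table z 0.0015404813383003146
blue top 504 (array([603.3, -55.3]), array([153.6,  32.6]), 54.3) 0.051416387632458704
fixed top 534 (array([539.7, -45.6]), array([ 59. , 131.6]), 10.9) 0.05151864814519114
lug 144 (array([518.7, -28.7]), array([ 35.5, 152.8]), 2.1)
blank 64 [ 0.53476287 -0.05064831  0.09254778] 0.09248892982572998
plate 3108 (array([556.5, -34.3]), array([186.6, 213.7]), 0.1)
pin 36 [ 0.50861031 -0.31771063  0.08740831] 0.09107779143435502 (array([ 509.6, -317.5]), array([14.9, 11.2]), 89.9)
stand 738 (array([ 510.6, -318.4]), array([64.6, 64.4]), 58.9)
dish 2306 (array([557.1, 327.1]), array([131.1, 135. ]), 5.5)
dishrim 398 (array([564. , 336.5]), array([120.4, 122.7]), 5.8)
balance 7345 (array([515.2, 330.8]), array([227.6, 172. ]), 5.9)
bottle (array([728.7, 265.6]), array([51.9, 90.8]), 25.3) 0.08625416995023438
jar (array([ 743.2, -177.4]), array([52.6, 52.3]), 21.2) 0.07797421027182283
carton (array([749.7, 203.8]), array([100. ,  80.4]), 79.7) 0.05232119683295178
```

Emit:
drive_tool(
  rows=[
    {"tx":-2.63,"ty":2.12},
    {"tx":-2.63,"ty":2.12},
    {"tx":-2.63,"ty":2.12},
    {"tx":-2.63,"ty":2.12},
    {"tx":-2.63,"ty":2.12},
    {"tx":-2.63,"ty":2.12},
    {"tx":-2.63,"ty":2.12},
    {"tx":-2.63,"ty":2.12},
    {"tx":-2.63,"ty":2.12},
  ],
)

```text
invalid input at $.rows[0]: expected keys tx, ty, tz, ax, ay, az, claw
```

Emit:
drive_tool(
  rows=[
    {"tx":-2.63,"ty":2.12},
    {"tx":-2.63,"ty":2.12},
    {"tx":-2.63,"ty":2.12},
    {"tx":-2.63,"ty":2.12},
    {"tx":-2.63,"ty":2.12},
    {"tx":-2.63,"ty":2.12},
    {"tx":-2.63,"ty":2.12},
    {"tx":-2.63,"ty":2.12},
    {"tx":-2.6,"ty":2.1},
    {},
  ],
)

```text
invalid input at $.rows[0]: expected keys tx, ty, tz, ax, ay, az, claw
```

Run:
```python
from h import *
p,d,C,P,h,s=shot("wrist");cv2.imwrite("pics/w1.png",p[...,::-1]);np.savez("w1.npz",p=p,d=d,R=s["ee_rot"],t=s["tcp_pos"])
print(s["tcp_pos"],s["time_s"],np.round(s["ee_rot"],3),s["joints"])
```

```text
[ 0.23325753 -0.57924521  0.22156837] 0.1 [[-0.928 -0.373 -0.001]
 [-0.373  0.928  0.002]
 [ 0.     0.002 -1.   ]] [-5.32508174e+01  2.20858030e+01  3.87006140e-01 -2.62218617e-02
 -6.84125045e+01 -1.48154684e+01]
```

View pics/w1.png

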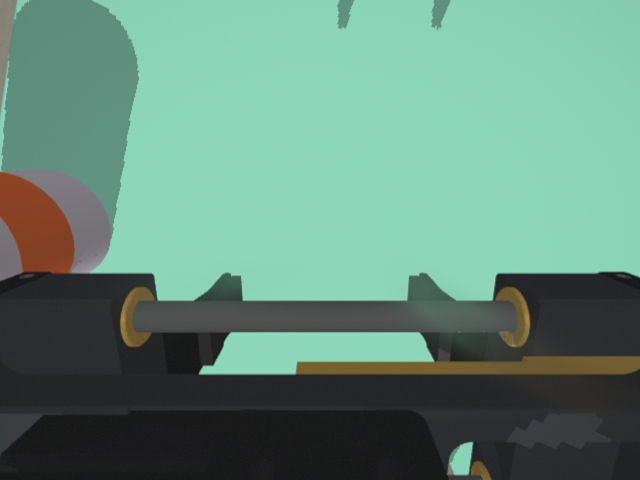

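The wrist view shows only empty bench ahead of the fingers and a tin at the left; the useful region is above row 270. The rows also need every key.

Emit:
drive_tool(
  rows=[
    {"tx":-3.1,"ty":2.1,"tz":0,"ax":0,"ay":0,"az":0,"claw":8.7},
    {"tx":-3.1,"ty":2.1,"tz":0,"ax":0,"ay":0,"az":0,"claw":8.7},
    {"tx":-3.1,"ty":2.1,"tz":0,"ax":0,"ay":0,"az":0,"claw":8.7},
    {"tx":-3.1,"ty":2.1,"tz":0,"ax":0,"ay":0,"az":0,"claw":8.7},
    {"tx":-3.1,"ty":2.1,"tz":0,"ax":0,"ay":0,"az":0,"claw":8.7},
    {"tx":-3.1,"ty":2.1,"tz":0,"ax":0,"ay":0,"az":0,"claw":8.7},
    {"tx":-3.1,"ty":2.1,"tz":0,"ax":0,"ay":0,"az":0,"claw":8.7},
    {"tx":-3.1,"ty":2.1,"tz":0,"ax":0,"ay":0,"az":0,"claw":8.7},
    {"tx":-3.1,"ty":2.1,"tz":0,"ax":0,"ay":0,"az":0,"claw":8.7},
  ],
)

```text
time_s: 0.9
tcp_pos: [0.4222, -0.2984, 0.2225]
ee_rot: [[-0.928, -0.373, -0.0], [-0.373, 0.928, 0.0], [0.0, 0.0, -1.0]]
wrist_force: [0.6, -1.8, -1.5]
gripper_width: 0.998
gripper_force: 0.0
```

Emit:
drive_tool(
  rows=[
    {"tx":-3.1,"ty":2.1,"tz":0,"ax":0,"ay":0,"az":0,"claw":8.7},
    {"tx":-3.1,"ty":2.1,"tz":0,"ax":0,"ay":0,"az":0,"claw":8.7},
    {"tx":-3.1,"ty":2.1,"tz":0,"ax":0,"ay":0,"az":0,"claw":8.7},
    {"tx":-3.1,"ty":2.1,"tz":0,"ax":0,"ay":0,"az":0,"claw":8.7},
    {"tx":-3.1,"ty":2.1,"tz":0,"ax":0,"ay":0,"az":0,"claw":8.7},
    {"tx":-3.1,"ty":2.1,"tz":0,"ax":0,"ay":0,"az":0,"claw":8.7},
    {"tx":-3.1,"ty":2.1,"tz":0,"ax":0,"ay":0,"az":0,"claw":8.7},
    {"tx":-3.1,"ty":2.1,"tz":0,"ax":0,"ay":0,"az":0,"claw":8.7},
    {"tx":-3.1,"ty":2.1,"tz":0,"ax":0,"ay":0,"az":0,"claw":8.7},
    {"tx":0,"ty":0,"tz":0,"ax":0,"ay":0,"az":0,"claw":8.7},
  ],
)

```text
time_s: 1.73
tcp_pos: [0.6129, -0.0158, 0.2213]
ee_rot: [[-0.926, -0.378, 0.001], [-0.378, 0.926, 0.001], [-0.001, 0.0, -1.0]]
wrist_force: [-0.2, -1.1, 0.2]
gripper_width: 1.003
gripper_force: 0.0
```

Run:
```python
from h import *
p,d,C,P,h,s=shot("wrist");cv2.imwrite("pics/w2.png",p[...,::-1]);np.savez("w2.npz",p=p,d=d,P=P)
print(s["tcp_pos"],s["time_s"],np.round(s["ee_rot"],3),s["joints"])
```

```text
[ 0.61293253 -0.01584779  0.2213229 ] 1.7333 [[-0.926 -0.378  0.001]
 [-0.378  0.926  0.001]
 [-0.001  0.    -1.   ]] [ 1.36174629e+01  2.09076146e+01 -1.45393038e+00 -1.81772879e-02
 -6.75790159e+01 -8.13896595e+01]
```

View pics/w2.png

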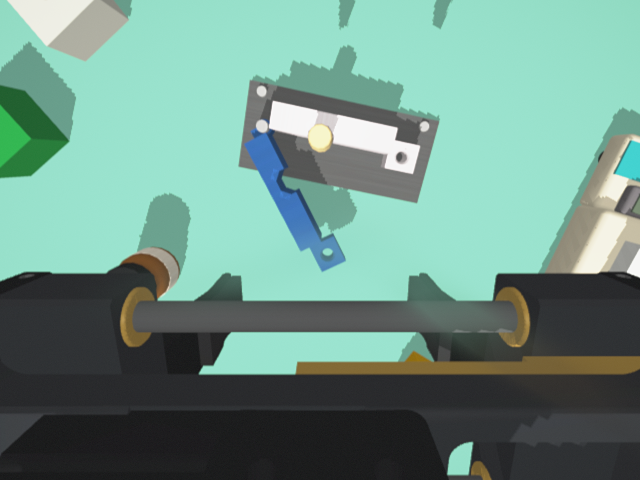

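The plate's corners are near (250,80), (438,120), (417,202) and (239,166). The hinge post is at (262,126), the lower hole at (402,157), the upper hole at (328,253) and the blank's top at (319,134).

Run:
```python
from h import *
z=np.load("w2.npz");p,P=z["p"],z["P"];Z=P[...,2];h=cv2.cvtColor(p,cv2.COLOR_RGB2HSV).astype(int);H,S,V=[h[...,i] for i in range(3)]
C=cam("wrist",sense())
B=np.zeros((480,640),bool);B[60:272,225:450]=1
blue=B&(H>100)&(H<125)&(S>110)
print("table",np.nanmedian(Z[200:240,450:520]))
big=B&((V<140)&(S<70)|blue|((S<60)&(Z>.003)))   # plate + mould
m=B&(S<70)&(V<125)&(np.abs(Z-.006)<.006);k=cv2.morphologyEx(m.astype(np.uint8),cv2.MORPH_OPEN,np.ones((3,3)))>0
n,l,st,_=cv2.connectedComponentsWithStats(k.astype(np.uint8));k=l==1+st[1:,4].argmax()
v,u=np.nonzero(k);q=ray(C,np.c_[u,v],.006);c,wh,a=rect(q);print("plate",c,wh,a)
for name,uv,zz in (("hole_low",(402,157),.032),("hole_up",(328,253),.05),("hinge",(262,126),.05),("blank",(319,134),.091),("corners",[(250,80),(438,120),(417,202),(239,166)],.006)):print(name,np.round(ray(C,uv,zz)[:,:2]*1000,1).tolist())
m=B&(Z>.084);v,u=np.nonzero(m);print("blank",len(u),u.mean(),v.mean(),(ray(C,(u.mean(),v.mean()),.091)*1000).round(1),np.nanmean(P[m],0))
m=blue&(Z>.042);v,u=np.nonzero(m);q=ray(C,np.c_[u,v],.05);print("blue",rect(q))
m=B&~blue&(S<60)&(V>150)&(abs(Z-.05)<.005);v,u=np.nonzero(m);print("fixed",rect(ray(C,np.c_[u,v],.05)))
```

```text
table -2.5373797144068178e-05
plate [529.1 -36.9] [ 89.8 203.1] 10.7
hole_low [[517.2, 29.5]]
hole_up [[635.7, -4.1]]
hinge [[543.2, -109.8]]
blank [[531.7, -55.4]]
corners [[504.5, -145.2], [465.7, 54.1], [553.3, 72.1], [591.7, -128.2]]
blank 448 319.50223214285717 135.56473214285714 [[532.7 -54.5  91. ]] [ 0.53489137 -0.05255041  0.09073178]
blue (array([600.5, -56.4]), array([155.6,  36.9]), 51.5)
fixed (array([520.4, -52.9]), array([ 29.1, 133. ]), 13.2)
```

Emit:
drive_tool(
  rows=[
    {"tx":2.96,"ty":-0.18,"tz":0,"ax":0,"ay":0,"az":0,"claw":8.7},
    {"tx":2.96,"ty":-0.18,"tz":0,"ax":0,"ay":0,"az":0,"claw":8.7},
    {"tx":2.96,"ty":-0.17,"tz":0,"ax":0,"ay":0,"az":0,"claw":8.7},
    {"tx":0,"ty":0,"tz":3,"ax":0,"ay":0,"az":0,"claw":6},
    {"tx":0,"ty":0,"tz":3,"ax":0,"ay":0,"az":0,"claw":6},
    {"tx":0,"ty":0,"tz":3,"ax":0,"ay":0,"az":0,"claw":6},
    {"tx":0,"ty":0,"tz":3,"ax":0,"ay":0,"az":0,"claw":6},
    {"tx":0,"ty":0,"tz":3,"ax":0,"ay":0,"az":0,"claw":6},
    {"tx":0,"ty":0,"tz":1.3,"ax":0,"ay":0,"az":0,"claw":6},
    {"tx":0,"ty":0,"tz":0,"ax":0,"ay":0,"az":0,"claw":6},
  ],
)

```text
time_s: 2.62
tcp_pos: [0.526, -0.0599, 0.0561]
ee_rot: [[-0.928, -0.372, -0.008], [-0.372, 0.928, -0.001], [0.008, 0.002, -1.0]]
wrist_force: [-0.0, -0.4, 0.2]
gripper_width: 0.697
gripper_force: 0.0
```

Emit:
drive_tool(
  rows=[
    {"tx":0,"ty":0,"tz":0,"ax":0,"ay":0,"az":0,"claw":0},
    {"tx":0,"ty":0,"tz":0,"ax":0,"ay":0,"az":0,"claw":0},
    {"tx":0,"ty":0,"tz":0,"ax":0,"ay":0,"az":0,"claw":0},
    {"tx":0,"ty":0,"tz":0,"ax":0,"ay":0,"az":0,"claw":0},
    {"tx":0,"ty":0,"tz":0,"ax":0,"ay":0,"az":0,"claw":0},
    {"tx":0,"ty":0,"tz":0,"ax":0,"ay":0,"az":0,"claw":0},
    {"tx":0,"ty":0,"tz":0,"ax":0,"ay":0,"az":0,"claw":0},
    {"tx":0,"ty":0,"tz":0,"ax":0,"ay":0,"az":0,"claw":0},
    {"tx":0,"ty":0,"tz":0,"ax":0,"ay":0,"az":0,"claw":0},
    {"tx":0,"ty":0,"tz":0,"ax":0,"ay":0,"az":0,"claw":0},
  ],
)

```text
time_s: 3.45
tcp_pos: [0.53, -0.0568, 0.0604]
ee_rot: [[-0.928, -0.374, 0.002], [-0.374, 0.928, 0.002], [-0.003, 0.002, -1.0]]
wrist_force: [-3.0, 9.6, 5.6]
gripper_width: 0.213
gripper_force: 29.9
```

Emit:
drive_tool(
  rows=[
    {"tx":0,"ty":0,"tz":-0.5,"ax":0,"ay":0,"az":0,"claw":0},
    {"tx":0,"ty":0,"tz":-0.8,"ax":0,"ay":0,"az":0,"claw":0},
    {"tx":0,"ty":0,"tz":-1,"ax":0,"ay":0,"az":0,"claw":0},
    {"tx":0,"ty":0,"tz":-1.2,"ax":0,"ay":0,"az":0,"claw":0},
    {"tx":0,"ty":0,"tz":-1.5,"ax":0,"ay":0,"az":0,"claw":0},
    {"tx":0,"ty":0,"tz":-1.5,"ax":0,"ay":0,"az":0,"claw":0},
    {"tx":0,"ty":0,"tz":-1.5,"ax":0,"ay":0,"az":0,"claw":0},
    {"tx":0,"ty":0,"tz":-1.5,"ax":0,"ay":0,"az":0,"claw":0},
    {"tx":0,"ty":0,"tz":-1,"ax":0,"ay":0,"az":0,"claw":0},
  ],
)

```text
time_s: 4.2
tcp_pos: [0.53, -0.0588, 0.1663]
ee_rot: [[-0.928, -0.374, 0.002], [-0.374, 0.928, -0.0], [-0.002, -0.001, -1.0]]
wrist_force: [0.1, -0.2, -0.5]
gripper_width: 0.217
gripper_force: 29.7
```

Emit:
drive_tool(
  rows=[
    {"tx":-0.6,"ty":1.3,"tz":0,"ax":0,"ay":0,"az":0,"claw":0},
    {"tx":-1.2,"ty":2.5,"tz":0,"ax":0,"ay":0,"az":0,"claw":0},
    {"tx":-1.2,"ty":2.5,"tz":0,"ax":0,"ay":0,"az":0,"claw":0},
    {"tx":-1.2,"ty":2.5,"tz":0,"ax":0,"ay":0,"az":0,"claw":0},
    {"tx":-1.2,"ty":2.5,"tz":0,"ax":0,"ay":0,"az":0,"claw":0},
    {"tx":-1.2,"ty":2.5,"tz":0,"ax":0,"ay":0,"az":0,"claw":0},
    {"tx":-1.2,"ty":2.5,"tz":0,"ax":0,"ay":0,"az":0,"claw":0},
    {"tx":-1.2,"ty":2.5,"tz":0,"ax":0,"ay":0,"az":0,"claw":0},
  ],
)

```text
time_s: 4.87
tcp_pos: [0.5425, 0.1505, 0.1645]
ee_rot: [[-0.928, -0.374, -0.0], [-0.374, 0.928, -0.0], [0.0, -0.0, -1.0]]
wrist_force: [0.1, -0.4, -0.5]
gripper_width: 0.212
gripper_force: 29.7
```

Emit:
drive_tool(
  rows=[
    {"tx":-1.2,"ty":2.5,"tz":0,"ax":0,"ay":0,"az":0,"claw":0},
    {"tx":-1.2,"ty":2.5,"tz":0,"ax":0,"ay":0,"az":0,"claw":0},
    {"tx":-1.2,"ty":2.5,"tz":0,"ax":0,"ay":0,"az":0,"claw":0},
    {"tx":-1.2,"ty":2.5,"tz":0,"ax":0,"ay":0,"az":0,"claw":0},
    {"tx":-1.2,"ty":2.5,"tz":0,"ax":0,"ay":0,"az":0,"claw":0},
    {"tx":-1.2,"ty":2.4,"tz":0,"ax":0,"ay":0,"az":0,"claw":0},
    {"tx":-1.2,"ty":1.8,"tz":0,"ax":0,"ay":0,"az":0,"claw":0},
    {"tx":-0.9,"ty":1,"tz":0,"ax":0,"ay":0,"az":0,"claw":0},
    {"tx":0,"ty":0,"tz":0,"ax":0,"ay":0,"az":0,"claw":0},
    {"tx":0,"ty":0,"tz":0,"ax":0,"ay":0,"az":0,"claw":0},
  ],
)

```text
time_s: 5.7
tcp_pos: [0.5625, 0.3483, 0.1637]
ee_rot: [[-0.927, -0.374, -0.001], [-0.374, 0.927, -0.001], [0.002, -0.001, -1.0]]
wrist_force: [-1.0, -0.7, -0.7]
gripper_width: 0.216
gripper_force: 29.7
```

Run:
```python
from h import *
a=shot("scene")[0];b=shot("top")[0]
im=np.hstack([cv2.resize(a[180:480,330:640],(400,387)),cv2.resize(b[200:360,100:260],(400,387))])
cv2.imwrite("pics/s3.png",im[...,::-1])
```

```text
(no output)
```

View pics/s3.png

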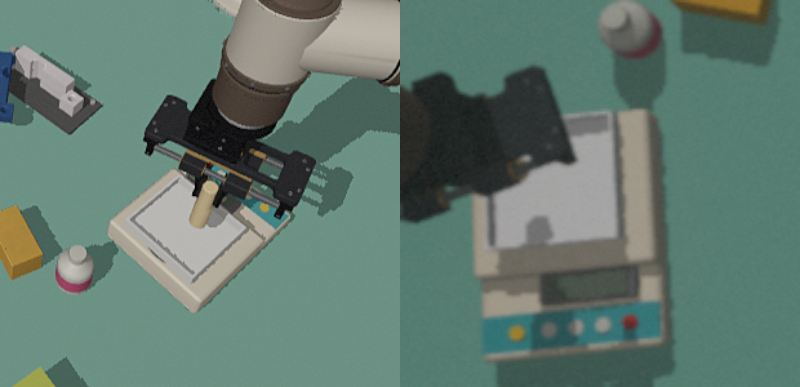

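The blank hangs from the gripper over the dish (left panel, around (205,205)), slightly toward the robot's left of centre; both halves of the view look clear.

Emit:
drive_tool(
  rows=[
    {"tx":0,"ty":-0.6,"tz":0,"ax":0,"ay":0,"az":0,"claw":0},
    {"tx":0,"ty":-0.6,"tz":0,"ax":0,"ay":0,"az":0,"claw":0},
    {"tx":0,"ty":0,"tz":1.2,"ax":0,"ay":0,"az":0,"claw":0},
    {"tx":0,"ty":0,"tz":1.2,"ax":0,"ay":0,"az":0,"claw":0},
    {"tx":0,"ty":0,"tz":1,"ax":0,"ay":0,"az":0,"claw":0},
    {"tx":0,"ty":0,"tz":0.6,"ax":0,"ay":0,"az":0,"claw":0},
    {"tx":0,"ty":0,"tz":0.4,"ax":0,"ay":0,"az":0,"claw":0},
    {"tx":0,"ty":0,"tz":0.2,"ax":0,"ay":0,"az":0,"claw":0},
    {"tx":0,"ty":0,"tz":0,"ax":0,"ay":0,"az":0,"claw":0},
    {"tx":0,"ty":0,"tz":0,"ax":0,"ay":0,"az":0,"claw":0},
  ],
)

```text
time_s: 6.63
tcp_pos: [0.5676, 0.3373, 0.1188]
ee_rot: [[-0.928, -0.374, 0.0], [-0.374, 0.928, 0.0], [-0.001, 0.0, -1.0]]
wrist_force: [-0.7, -0.1, -0.2]
gripper_width: 0.216
gripper_force: 29.7
```

Emit:
drive_tool(
  rows=[
    {"tx":0,"ty":0,"tz":0.1,"ax":0,"ay":0,"az":0,"claw":0},
    {"tx":0,"ty":0,"tz":0.1,"ax":0,"ay":0,"az":0,"claw":0},
    {"tx":0,"ty":0,"tz":0,"ax":0,"ay":0,"az":0,"claw":0},
    {"tx":0,"ty":0,"tz":0,"ax":0,"ay":0,"az":0,"claw":0},
  ],
)

```text
time_s: 6.97
tcp_pos: [0.5674, 0.3371, 0.1167]
ee_rot: [[-0.928, -0.373, 0.0], [-0.373, 0.928, 0.0], [-0.0, 0.0, -1.0]]
wrist_force: [-0.3, -0.6, 0.3]
gripper_width: 0.21
gripper_force: 29.7
```

Emit:
drive_tool(
  rows=[
    {"tx":0,"ty":0,"tz":0.1,"ax":0,"ay":0,"az":0,"claw":0},
    {"tx":0,"ty":0,"tz":0,"ax":0,"ay":0,"az":0,"claw":0},
    {"tx":0,"ty":0,"tz":0,"ax":0,"ay":0,"az":0,"claw":0},
  ],
)

```text
time_s: 7.22
tcp_pos: [0.5678, 0.3373, 0.1164]
ee_rot: [[-0.928, -0.374, 0.001], [-0.374, 0.928, 0.001], [-0.001, 0.0, -1.0]]
wrist_force: [-0.4, 0.5, 3.4]
gripper_width: 0.214
gripper_force: 29.7
```

Contact. Release and rise.

Emit:
drive_tool(
  rows=[
    {"tx":0,"ty":0,"tz":0,"ax":0,"ay":0,"az":0,"claw":3},
    {"tx":0,"ty":0,"tz":0,"ax":0,"ay":0,"az":0,"claw":5},
    {"tx":0,"ty":0,"tz":0,"ax":0,"ay":0,"az":0,"claw":7},
    {"tx":0,"ty":0,"tz":0,"ax":0,"ay":0,"az":0,"claw":7},
    {"tx":0,"ty":0,"tz":-1.5,"ax":0,"ay":0,"az":0,"claw":7},
    {"tx":0,"ty":0,"tz":-2.5,"ax":0,"ay":0,"az":0,"claw":7},
    {"tx":0,"ty":0,"tz":-3,"ax":0,"ay":0,"az":0,"claw":7},
    {"tx":0,"ty":0,"tz":-3,"ax":0,"ay":0,"az":0,"claw":7},
  ],
)

```text
time_s: 7.88
tcp_pos: [0.567, 0.3367, 0.2157]
ee_rot: [[-0.928, -0.373, -0.002], [-0.373, 0.928, -0.002], [0.002, -0.001, -1.0]]
wrist_force: [0.8, -0.2, 1.7]
gripper_width: 0.736
gripper_force: 0.0
```

Run:
```python
from h import *
for n in("scene","top"):
    p,d,C,P,h,s=shot(n);B=np.zeros((480,640),bool)
    if n=="top":B[235:320,125:210]=1
    else:B[280:400,410:560]=1
    m=B&(P[...,2]>.12)&(P[...,2]<.152);m&=(h[...,1]>30)&(h[...,1]<140)&(h[...,2]>90)&(h[...,0]<40);print(n,m.sum(),np.nanmean(P[m],0) if m.any() else "",np.nanmax(P[m][:,2]) if m.any() else"")
    mm=B&(P[...,2]>.07)&(P[...,2]<.09)&(h[...,1]<60);print(rect(P[mm]))
    if n=="scene":cv2.imwrite("pics/s4.png",cv2.resize(p[270:410,400:570,::-1],None,fx=3,fy=3))
```

```text
scene 177 [0.57919739 0.34036902 0.13946128] 0.1499738044781067
(array([565. , 331.8]), array([124.8, 121.2]), 5.7)
top 40 [0.56895964 0.33891631 0.14299322] 0.15160510864543275
(array([564.2, 336.1]), array([120.8, 121.9]), 5.6)
```

View pics/s4.png

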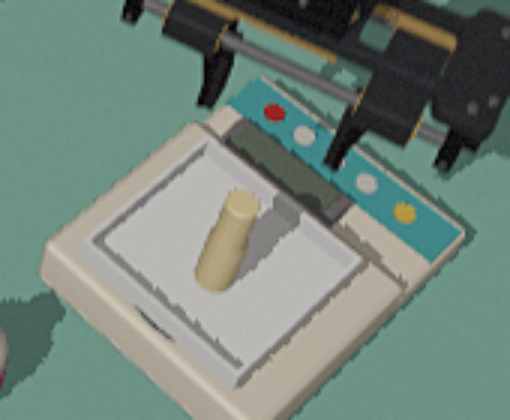

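The blank stands on its foot inside the dish, with foot near (215,275) and head near (240,203) in this crop. The gripper is clear. Next comes swinging the blue half shut.

Emit:
drive_tool(
  rows=[
    {"tx":0.4,"ty":-2.1,"tz":0,"ax":0,"ay":0,"az":0,"claw":0},
    {"tx":0.7,"ty":-3.6,"tz":0,"ax":0,"ay":0,"az":0,"claw":0},
    {"tx":0.7,"ty":-3.6,"tz":0,"ax":0,"ay":0,"az":0,"claw":0},
    {"tx":0.7,"ty":-3.6,"tz":0,"ax":0,"ay":0,"az":0,"claw":0},
    {"tx":0.7,"ty":-3.6,"tz":0,"ax":0,"ay":0,"az":0,"claw":0},
    {"tx":0.7,"ty":-3.6,"tz":0,"ax":0,"ay":0,"az":0,"claw":0},
  ],
)

```text
time_s: 8.48
tcp_pos: [0.6061, 0.1344, 0.215]
ee_rot: [[-0.927, -0.374, -0.001], [-0.374, 0.927, -0.0], [0.001, 0.0, -1.0]]
wrist_force: [1.1, -0.2, -0.4]
gripper_width: 0.432
gripper_force: 0.0
```

Emit:
drive_tool(
  rows=[
    {"tx":0.7,"ty":-3.6,"tz":0,"ax":0,"ay":0,"az":0,"claw":0},
    {"tx":0.7,"ty":-3.6,"tz":0,"ax":0,"ay":0,"az":0,"claw":0},
    {"tx":0.7,"ty":-3.6,"tz":0,"ax":0,"ay":0,"az":0,"claw":0},
    {"tx":0.7,"ty":-3.6,"tz":0,"ax":0,"ay":0,"az":0,"claw":0},
    {"tx":0.7,"ty":-3.6,"tz":0,"ax":0,"ay":0,"az":0,"claw":0},
    {"tx":0.5,"ty":-3.2,"tz":0,"ax":0,"ay":0,"az":0,"claw":0},
    {"tx":0,"ty":0,"tz":0,"ax":0,"ay":0,"az":0,"claw":0},
  ],
)

```text
time_s: 9.07
tcp_pos: [0.6486, -0.0808, 0.2145]
ee_rot: [[-0.93, -0.368, -0.001], [-0.368, 0.93, -0.001], [0.001, -0.001, -1.0]]
wrist_force: [0.0, 0.7, -0.3]
gripper_width: 0.011
gripper_force: 0.0
```

Emit:
drive_tool(
  rows=[
    {"tx":0,"ty":0,"tz":0,"ax":0,"ay":0,"az":-0.12,"claw":0},
    {"tx":0,"ty":0,"tz":0,"ax":0,"ay":0,"az":-0.12,"claw":0},
    {"tx":0,"ty":0,"tz":0,"ax":0,"ay":0,"az":-0.12,"claw":0},
    {"tx":0,"ty":0,"tz":0,"ax":0,"ay":0,"az":-0.12,"claw":0},
    {"tx":0,"ty":0,"tz":0,"ax":0,"ay":0,"az":-0.12,"claw":0},
    {"tx":0,"ty":0,"tz":0,"ax":0,"ay":0,"az":-0.12,"claw":0},
    {"tx":0,"ty":0,"tz":0,"ax":0,"ay":0,"az":-0.12,"claw":0},
    {"tx":0,"ty":0,"tz":0,"ax":0,"ay":0,"az":-0.12,"claw":0},
    {"tx":0,"ty":0,"tz":0,"ax":0,"ay":0,"az":-0.12,"claw":0},
    {"tx":0,"ty":0,"tz":0,"ax":0,"ay":0,"az":-0.12,"claw":0},
  ],
)

```text
time_s: 9.9
tcp_pos: [0.6481, -0.0751, 0.2149]
ee_rot: [[0.018, -1.0, -0.001], [-1.0, -0.018, 0.0], [-0.0, 0.001, -1.0]]
wrist_force: [1.1, 0.1, -0.7]
gripper_width: 0.008
gripper_force: 0.0
```

Emit:
drive_tool(
  rows=[
    {"tx":0,"ty":0,"tz":0,"ax":0,"ay":0,"az":-0.12,"claw":0},
    {"tx":0,"ty":0,"tz":0,"ax":0,"ay":0,"az":-0.05,"claw":0},
    {"tx":0,"ty":0,"tz":0,"ax":0,"ay":0,"az":0,"claw":0},
    {"tx":0,"ty":0,"tz":0,"ax":0,"ay":0,"az":0,"claw":0},
  ],
)

```text
time_s: 10.23
tcp_pos: [0.6482, -0.0752, 0.215]
ee_rot: [[0.18, -0.984, -0.001], [-0.984, -0.18, 0.0], [-0.0, 0.001, -1.0]]
wrist_force: [-0.4, -0.6, -0.4]
gripper_width: 0.009
gripper_force: 0.0
```

Emit:
drive_tool(
  rows=[
    {"tx":0,"ty":0,"tz":3.5,"ax":0,"ay":0,"az":-0.007,"claw":0},
    {"tx":0,"ty":0,"tz":3.5,"ax":0,"ay":0,"az":0,"claw":0},
    {"tx":0,"ty":0,"tz":3.5,"ax":0,"ay":0,"az":0,"claw":0},
    {"tx":0,"ty":0,"tz":3.5,"ax":0,"ay":0,"az":0,"claw":0},
    {"tx":0,"ty":0,"tz":3.3,"ax":0,"ay":0,"az":0,"claw":0},
    {"tx":0,"ty":0,"tz":2,"ax":0,"ay":0,"az":0,"claw":0},
    {"tx":0,"ty":0,"tz":0,"ax":0,"ay":0,"az":0,"claw":0},
  ],
)

```text
time_s: 10.82
tcp_pos: [0.6442, -0.0756, 0.0167]
ee_rot: [[0.185, -0.983, -0.011], [-0.983, -0.185, -0.0], [-0.002, 0.011, -1.0]]
wrist_force: [-0.3, -0.5, -0.8]
gripper_width: 0.005
gripper_force: 0.0
```

Emit:
drive_tool(
  rows=[
    {"tx":-1.02,"ty":0.53,"tz":0,"ax":0,"ay":0,"az":0,"claw":0},
    {"tx":-1.02,"ty":0.53,"tz":0,"ax":0,"ay":0,"az":0,"claw":0},
    {"tx":-1.02,"ty":0.53,"tz":0,"ax":0,"ay":0,"az":0,"claw":0},
    {"tx":-1.02,"ty":0.53,"tz":0,"ax":0,"ay":0,"az":0,"claw":0},
    {"tx":-0.8,"ty":0.69,"tz":0,"ax":0,"ay":0,"az":0,"claw":0},
    {"tx":-0.8,"ty":0.69,"tz":0,"ax":0,"ay":0,"az":0,"claw":0},
    {"tx":-0.8,"ty":0.69,"tz":0,"ax":0,"ay":0,"az":0,"claw":0},
  ],
)

```text
time_s: 11.4
tcp_pos: [0.5949, -0.0188, 0.0237]
ee_rot: [[0.188, -0.982, 0.003], [-0.982, -0.188, 0.0], [0.0, -0.003, -1.0]]
wrist_force: [2.5, -1.6, 1.1]
gripper_width: 0.006
gripper_force: 1.1
```

Emit:
drive_tool(
  rows=[
    {"tx":-0.6,"ty":0.9,"tz":0,"ax":0,"ay":0,"az":0,"claw":0},
    {"tx":-0.6,"ty":0.9,"tz":0,"ax":0,"ay":0,"az":0,"claw":0},
    {"tx":-0.4,"ty":0.5,"tz":0,"ax":0,"ay":0,"az":0,"claw":0},
    {"tx":0,"ty":0,"tz":0,"ax":0,"ay":0,"az":0,"claw":0},
    {"tx":0,"ty":0,"tz":0,"ax":0,"ay":0,"az":0,"claw":0},
  ],
)

```text
time_s: 11.82
tcp_pos: [0.5686, -0.008, 0.0225]
ee_rot: [[0.188, -0.982, -0.001], [-0.982, -0.188, 0.0], [-0.0, 0.001, -1.0]]
wrist_force: [0.4, -0.0, 0.5]
gripper_width: 0.006
gripper_force: 0.0
```

Emit:
drive_tool(
  rows=[
    {"tx":0,"ty":-0.5,"tz":0,"ax":0,"ay":0,"az":0,"claw":0},
    {"tx":0,"ty":0,"tz":-3,"ax":0,"ay":0,"az":0,"claw":0},
    {"tx":0,"ty":0,"tz":-3,"ax":0,"ay":0,"az":0,"claw":8.7},
    {"tx":0.5,"ty":1.5,"tz":0,"ax":0,"ay":0,"az":0,"claw":8.7},
    {"tx":0.5,"ty":1.5,"tz":0,"ax":0,"ay":0,"az":0,"claw":8.7},
    {"tx":0.4,"ty":1.5,"tz":0,"ax":0,"ay":0,"az":0,"claw":8.7},
    {"tx":0,"ty":0,"tz":0,"ax":0,"ay":0,"az":0,"claw":8.7},
    {"tx":0,"ty":0,"tz":0,"ax":0,"ay":0,"az":0,"claw":8.7},
    {"tx":0,"ty":0,"tz":0,"ax":0,"ay":0,"az":0,"claw":8.7},
  ],
)

```text
time_s: 12.57
tcp_pos: [0.5339, -0.0296, 0.0826]
ee_rot: [[0.188, -0.982, 0.001], [-0.982, -0.188, -0.0], [0.0, -0.001, -1.0]]
wrist_force: [0.5, 0.7, 0.2]
gripper_width: 0.453
gripper_force: 0.0
```

Emit:
drive_tool(
  rows=[
    {"tx":0,"ty":0,"tz":0,"ax":0,"ay":0,"az":0,"claw":8.7},
    {"tx":0,"ty":0,"tz":0,"ax":0,"ay":0,"az":0,"claw":8.7},
    {"tx":0,"ty":0,"tz":0,"ax":0,"ay":0,"az":0,"claw":8.7},
  ],
)

```text
time_s: 12.82
tcp_pos: [0.5333, -0.0294, 0.0823]
ee_rot: [[0.188, -0.982, -0.0], [-0.982, -0.188, -0.0], [0.0, 0.0, -1.0]]
wrist_force: [0.5, 0.9, -0.2]
gripper_width: 0.679
gripper_force: 0.0
```

Run:
```python
from h import *
p,d,C,P,h,s=shot("scene");B=np.zeros((480,640),bool);B[180:300,290:430]=1
m=B&(h[...,0]>100)&(h[...,0]<125)&(h[...,1]>110)&(P[...,2]>.043);print(m.sum(),rect(P[m]),s["tcp_pos"],s["gripper_width"])
cv2.imwrite("pics/s5.png",cv2.resize(p[150:300,280:440,::-1],None,fx=3,fy=3))
```

```text
562 (array([528.4, -17.7]), array([135.7, 147.3]), 65.2) [ 0.5332611  -0.02944359  0.08230906] 0.6794482798942498
```

View pics/s5.png

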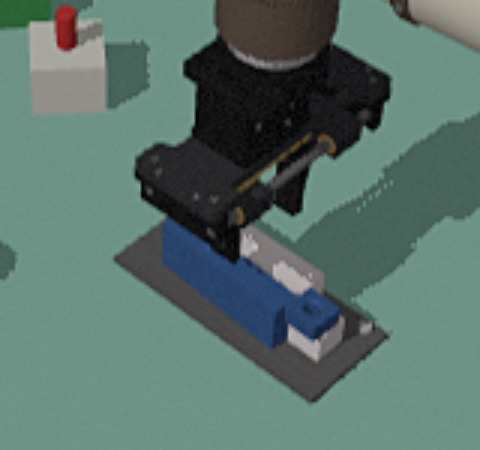

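The blue half lies nearly shut against the aluminium half, with its lug over the fixed lug around (315,320), and the gripper is opening above it. I'll squeeze it fully shut now.

Emit:
drive_tool(
  rows=[
    {"tx":0,"ty":0,"tz":0,"ax":0,"ay":0,"az":0,"claw":8.7},
    {"tx":0,"ty":0,"tz":0,"ax":0,"ay":0,"az":0,"claw":8.7},
    {"tx":0,"ty":0,"tz":0,"ax":0,"ay":0,"az":0,"claw":8.7},
    {"tx":0,"ty":0,"tz":0,"ax":0,"ay":0,"az":0,"claw":8.7},
    {"tx":0,"ty":0,"tz":2,"ax":0,"ay":0,"az":0,"claw":8.7},
    {"tx":0,"ty":0,"tz":2,"ax":0,"ay":0,"az":0,"claw":8.7},
    {"tx":0,"ty":0,"tz":1.8,"ax":0,"ay":0,"az":0,"claw":8.7},
    {"tx":0,"ty":0,"tz":0,"ax":0,"ay":0,"az":0,"claw":8.7},
    {"tx":0,"ty":0,"tz":0,"ax":0,"ay":0,"az":0,"claw":4},
  ],
)

```text
time_s: 13.62
tcp_pos: [0.5323, -0.0299, 0.0241]
ee_rot: [[0.188, -0.982, -0.002], [-0.982, -0.188, -0.001], [0.0, 0.002, -1.0]]
wrist_force: [-0.6, 0.1, 0.2]
gripper_width: 0.971
gripper_force: 0.0
```

Emit:
drive_tool(
  rows=[
    {"tx":0,"ty":0,"tz":0,"ax":0,"ay":0,"az":0,"claw":4},
    {"tx":0,"ty":0,"tz":0,"ax":0,"ay":0,"az":0,"claw":4},
    {"tx":0,"ty":0,"tz":0,"ax":0,"ay":0,"az":0,"claw":4},
    {"tx":0,"ty":0,"tz":0,"ax":0,"ay":0,"az":0,"claw":4},
    {"tx":0,"ty":0,"tz":0,"ax":0,"ay":0,"az":0,"claw":4},
    {"tx":0,"ty":0,"tz":0,"ax":0,"ay":0,"az":0,"claw":4},
  ],
)

```text
time_s: 14.12
tcp_pos: [0.531, -0.03, 0.0248]
ee_rot: [[0.188, -0.982, -0.004], [-0.982, -0.188, -0.001], [-0.0, 0.004, -1.0]]
wrist_force: [-7.7, 1.2, 8.8]
gripper_width: 0.554
gripper_force: 7.6
```

Emit:
drive_tool(
  rows=[
    {"tx":0,"ty":0.15,"tz":0,"ax":0,"ay":0,"az":0,"claw":4},
    {"tx":0,"ty":0,"tz":0,"ax":0,"ay":0,"az":0,"claw":4},
    {"tx":0,"ty":0,"tz":0,"ax":0,"ay":0,"az":0,"claw":4},
    {"tx":0,"ty":0,"tz":0,"ax":0,"ay":0,"az":0,"claw":4},
    {"tx":0,"ty":0,"tz":0,"ax":0,"ay":0,"az":0,"claw":4},
  ],
)

```text
time_s: 14.53
tcp_pos: [0.5308, -0.0301, 0.0249]
ee_rot: [[0.188, -0.982, -0.002], [-0.982, -0.188, -0.0], [0.0, 0.002, -1.0]]
wrist_force: [-2.0, 0.0, 5.1]
gripper_width: 0.547
gripper_force: 30.0
```

Emit:
drive_tool(
  rows=[
    {"tx":0,"ty":0,"tz":0,"ax":0,"ay":0,"az":0,"claw":7},
    {"tx":0,"ty":0,"tz":0,"ax":0,"ay":0,"az":0,"claw":7},
    {"tx":0,"ty":0,"tz":0,"ax":0,"ay":0,"az":0,"claw":7},
    {"tx":0,"ty":0,"tz":0,"ax":0,"ay":0,"az":0,"claw":7},
    {"tx":0,"ty":0,"tz":-2,"ax":0,"ay":0,"az":0,"claw":7},
    {"tx":0,"ty":0,"tz":-3,"ax":0,"ay":0,"az":0,"claw":7},
    {"tx":0,"ty":0,"tz":-3.5,"ax":0,"ay":0,"az":0,"claw":7},
  ],
)

```text
time_s: 15.12
tcp_pos: [0.53, -0.0302, 0.1087]
ee_rot: [[0.188, -0.982, -0.004], [-0.982, -0.188, -0.001], [-0.0, 0.005, -1.0]]
wrist_force: [1.2, -0.1, -0.0]
gripper_width: 0.802
gripper_force: 0.0
```

Emit:
drive_tool(
  rows=[
    {"tx":-2,"ty":0,"tz":-3,"ax":0,"ay":0,"az":0,"claw":7},
    {"tx":-2,"ty":0,"tz":-3,"ax":0,"ay":0,"az":0,"claw":7},
    {"tx":-3,"ty":0,"tz":-3,"ax":0,"ay":0,"az":0,"claw":7},
    {"tx":-3,"ty":0,"tz":-2,"ax":0,"ay":0,"az":0,"claw":7},
    {"tx":-3,"ty":0,"tz":0,"ax":0,"ay":0,"az":0,"claw":7},
    {"tx":0,"ty":0,"tz":0,"ax":0,"ay":0,"az":0,"claw":7},
    {"tx":0,"ty":0,"tz":0,"ax":0,"ay":0,"az":0,"claw":7},
    {"tx":0,"ty":0,"tz":0,"ax":0,"ay":0,"az":0,"claw":7},
  ],
)

```text
time_s: 15.78
tcp_pos: [0.5067, 0.0971, 0.2186]
ee_rot: [[0.188, -0.982, -0.001], [-0.982, -0.188, -0.0], [0.0, 0.001, -1.0]]
wrist_force: [-0.0, 1.0, 0.2]
gripper_width: 0.804
gripper_force: 0.0
```

Run:
```python
from h import *
p,d,C,P,h,s=shot("wrist");print(s["tcp_pos"],s["time_s"],s["joints"].round(1) if hasattr(s["joints"],"round") else s["joints"])
np.savez("w3.npz",p=p,d=d,P=P)
B=np.zeros((480,640),bool);B[:270]=1
b=(B&(h[...,0]>100)&(h[...,0]<125)&(h[...,1]>110)&(P[...,2]>.043)&(P[...,0]>.4));v,u=np.nonzero(b);print(len(u),u.min(),u.max(),v.min(),v.max(),rect(ray(C,np.c_[u,v],.05)))
v0,v1,u0,u1=max(v.min()-20,0),v.max()+30,u.min()-60,u.max()+40;print("crop origin",u0,v0)
cv2.imwrite("pics/w3.png",cv2.resize(p[v0:v1,u0:u1,::-1],None,fx=3,fy=3)[:600,:800])
```

```text
[0.50672534 0.09705873 0.21858721] 15.7833 [ 28.9  11.6 -15.   -0.  -63.4 -18. ]
4175 298 339 0 174 (array([535.9, -26.4]), array([ 37.2, 147.7]), 11.5)
crop origin 238 0
```

View pics/w3.png

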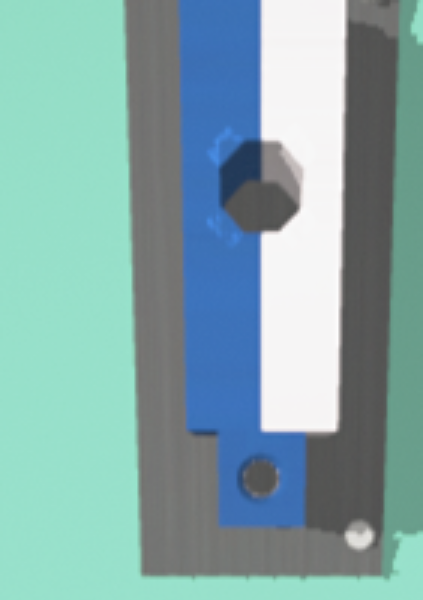

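The blue half is fully shut along the straight seam. The upper hole shows at crop (261,478), which is full-picture pixel (325,159). I'll go look at the pin the same way.

Emit:
drive_tool(
  rows=[
    {"tx":2.5,"ty":0.56,"tz":0,"ax":0,"ay":0,"az":0,"claw":7},
    {"tx":3.75,"ty":0.84,"tz":0,"ax":0,"ay":0,"az":0,"claw":7},
    {"tx":3.75,"ty":0.84,"tz":0,"ax":0,"ay":0,"az":0,"claw":7},
    {"tx":3.75,"ty":0.84,"tz":0,"ax":0,"ay":0,"az":0,"claw":7},
    {"tx":3.75,"ty":0.84,"tz":0,"ax":0,"ay":0,"az":0,"claw":7},
    {"tx":3.75,"ty":0.84,"tz":0,"ax":0,"ay":0,"az":0,"claw":7},
    {"tx":3.75,"ty":0.84,"tz":0,"ax":0,"ay":0,"az":0,"claw":7},
    {"tx":3.75,"ty":0.84,"tz":0,"ax":0,"ay":0,"az":0,"claw":7},
    {"tx":3.25,"ty":0.76,"tz":0,"ax":0,"ay":0,"az":0,"claw":7},
    {"tx":1.75,"ty":0.4,"tz":0,"ax":0,"ay":0,"az":0,"claw":7},
  ],
)

```text
time_s: 16.67
tcp_pos: [0.4944, -0.2529, 0.2181]
ee_rot: [[0.183, -0.983, -0.002], [-0.983, -0.183, -0.0], [-0.0, 0.002, -1.0]]
wrist_force: [-0.7, 0.5, -0.3]
gripper_width: 0.803
gripper_force: 0.0
```

Emit:
drive_tool(
  rows=[
    {"tx":0,"ty":0,"tz":0,"ax":0,"ay":0,"az":0,"claw":7},
    {"tx":0,"ty":0,"tz":0,"ax":0,"ay":0,"az":0,"claw":7},
    {"tx":0,"ty":0,"tz":0,"ax":0,"ay":0,"az":0,"claw":7},
  ],
)

```text
time_s: 16.92
tcp_pos: [0.4952, -0.2489, 0.2185]
ee_rot: [[0.187, -0.982, -0.001], [-0.982, -0.187, 0.0], [-0.001, 0.001, -1.0]]
wrist_force: [-0.1, 0.7, 0.4]
gripper_width: 0.805
gripper_force: 0.0
```

Run:
```python
from h import *
z=np.load("w3.npz");p3=z["p"];h3=cv2.cvtColor(p3,cv2.COLOR_RGB2HSV).astype(int)
s0=dict(ee_rot=[[.188,-.982,-.001],[-.982,-.188,0],[0,.001,-1]],tcp_pos=[.50672,.09706,.21859])
C3=cam("wrist",s0)
g=p3[145:174,312:338].astype(int).sum(2);m=(h3[145:174,312:338,1]<90);v,u=np.nonzero(m[4:25,4:22]);c=np.array([u.mean()+316,v.mean()+149]);print("hole px",c,len(u))
print("hole world .05",ray(C3,c,.05),"seam",ray(C3,(324.7,60),.05),ray(C3,(324.7,135),.05))
p,d,C,P,h,s=shot("wrist");print(s["tcp_pos"],np.round(s["ee_rot"],3).tolist())
m=((h[...,0]<8)|(h[...,0]>172))&(h[...,1]>140);m[275:]=0;n,l,st,ce=cv2.connectedComponentsWithStats(m.astype(np.uint8));i=1+st[1:,4].argmax()
k=(l==i);print("red",st[i],ce[i],np.nanmax(P[k][:,2]));t=k&(P[...,2]>.083);v,u=np.nonzero(t);print("top px",u.mean(),v.mean(),len(u),(u.min(),u.max(),v.min(),v.max()))
q=ray(C,[((u.min()+u.max())/2,(v.min()+v.max())/2),(u.mean(),v.mean())],.086);print("pin top",q)
w=(h[...,1]<60)&(abs(P[...,2]-.05)<.004);w[275:]=0;v,u=np.nonzero(w);print("stand",rect(ray(C,np.c_[u,v],.05)))
cv2.imwrite("pics/w4.png",p[:300,:,::-1])
```

```text
hole px [324.55462185 159.38655462] 119
hole world .05 [[0.51935828 0.03136123 0.05      ]] seam [[ 0.53551782 -0.05374622  0.05      ]] [[0.52343701 0.009322   0.05      ]]
[ 0.4951839  -0.24887876  0.21845508] [[0.187, -0.982, -0.001], [-0.982, -0.187, 0.0], [-0.001, 0.001, -1.0]]
red [313 142  20  20 303] [322.56105611 151.85808581] 0.08778572757383707
top px 322.5548172757475 151.82059800664453 301 (np.int64(313), np.int64(332), np.int64(142), np.int64(161))
pin top [[ 0.51074092 -0.32087697  0.086     ]
 [ 0.51064597 -0.32062612  0.086     ]]
stand (array([ 510.9, -320.9]), array([64. , 63.9]), 58.9)
```

Emit:
drive_tool(
  rows=[
    {"tx":2.45,"ty":-0.06,"tz":0,"ax":0,"ay":0,"az":0,"claw":6},
    {"tx":2.45,"ty":-0.06,"tz":0,"ax":0,"ay":0,"az":0,"claw":6},
    {"tx":2.45,"ty":-0.06,"tz":1,"ax":0,"ay":0,"az":0,"claw":6},
    {"tx":0,"ty":0,"tz":3,"ax":0,"ay":0,"az":0,"claw":6},
    {"tx":0,"ty":0,"tz":3,"ax":0,"ay":0,"az":0,"claw":6},
    {"tx":0,"ty":0,"tz":3,"ax":0,"ay":0,"az":0,"claw":6},
    {"tx":0,"ty":0,"tz":3,"ax":0,"ay":0,"az":0,"claw":6},
    {"tx":0,"ty":0,"tz":2.2,"ax":0,"ay":0,"az":0,"claw":6},
    {"tx":0,"ty":0,"tz":1.1,"ax":0,"ay":0,"az":0,"claw":6},
    {"tx":0,"ty":0,"tz":0,"ax":0,"ay":0,"az":0,"claw":6},
  ],
)

```text
time_s: 17.8
tcp_pos: [0.5099, -0.3189, 0.0534]
ee_rot: [[0.189, -0.982, -0.005], [-0.982, -0.189, 0.002], [-0.003, 0.005, -1.0]]
wrist_force: [0.1, -0.0, 0.3]
gripper_width: 0.688
gripper_force: 0.0
```

Emit:
drive_tool(
  rows=[
    {"tx":0,"ty":0,"tz":0,"ax":0,"ay":0,"az":0,"claw":6},
    {"tx":0,"ty":0,"tz":0,"ax":0,"ay":0,"az":0,"claw":6},
    {"tx":0,"ty":0,"tz":0,"ax":0,"ay":0,"az":0,"claw":6},
  ],
)

```text
time_s: 18.05
tcp_pos: [0.5127, -0.3207, 0.058]
ee_rot: [[0.189, -0.982, 0.004], [-0.982, -0.189, -0.001], [0.002, -0.003, -1.0]]
wrist_force: [-0.3, -0.2, 0.0]
gripper_width: 0.688
gripper_force: 0.0
```

Emit:
drive_tool(
  rows=[
    {"tx":0,"ty":0,"tz":0,"ax":0,"ay":0,"az":0,"claw":0},
    {"tx":0,"ty":0,"tz":0,"ax":0,"ay":0,"az":0,"claw":0},
    {"tx":0,"ty":0,"tz":0,"ax":0,"ay":0,"az":0,"claw":0},
    {"tx":0,"ty":0,"tz":0,"ax":0,"ay":0,"az":0,"claw":0},
    {"tx":0,"ty":0,"tz":0,"ax":0,"ay":0,"az":0,"claw":0},
    {"tx":0,"ty":0,"tz":0,"ax":0,"ay":0,"az":0,"claw":0},
    {"tx":0,"ty":0,"tz":0,"ax":0,"ay":0,"az":0,"claw":0},
    {"tx":0,"ty":0,"tz":0,"ax":0,"ay":0,"az":0,"claw":0},
    {"tx":0,"ty":0,"tz":0,"ax":0,"ay":0,"az":0,"claw":0},
    {"tx":0,"ty":0,"tz":0,"ax":0,"ay":0,"az":0,"claw":0},
  ],
)

```text
time_s: 18.88
tcp_pos: [0.5113, -0.3204, 0.056]
ee_rot: [[0.188, -0.982, -0.0], [-0.982, -0.188, 0.0], [-0.0, 0.0, -1.0]]
wrist_force: [0.2, -1.1, 0.4]
gripper_width: 0.195
gripper_force: 30.0
```

Emit:
drive_tool(
  rows=[
    {"tx":0,"ty":0,"tz":0,"ax":0,"ay":0,"az":0,"claw":0},
    {"tx":0,"ty":0,"tz":0,"ax":0,"ay":0,"az":0,"claw":0},
  ],
)

```text
time_s: 19.05
tcp_pos: [0.5113, -0.3204, 0.056]
ee_rot: [[0.188, -0.982, -0.0], [-0.982, -0.188, 0.0], [-0.0, 0.0, -1.0]]
wrist_force: [-0.7, -0.4, 0.2]
gripper_width: 0.197
gripper_force: 30.0
```

Emit:
drive_tool(
  rows=[
    {"tx":0,"ty":0,"tz":-0.5,"ax":0,"ay":0,"az":0,"claw":0},
    {"tx":0,"ty":0,"tz":-1,"ax":0,"ay":0,"az":0,"claw":0},
    {"tx":0,"ty":0,"tz":-1.5,"ax":0,"ay":0,"az":0,"claw":0},
    {"tx":0,"ty":0,"tz":-1.5,"ax":0,"ay":0,"az":0,"claw":0},
    {"tx":0,"ty":0,"tz":-1.5,"ax":0,"ay":0,"az":0,"claw":0},
    {"tx":0,"ty":0,"tz":-1.5,"ax":0,"ay":0,"az":0,"claw":0},
    {"tx":0,"ty":0,"tz":-1,"ax":0,"ay":0,"az":0,"claw":0},
    {"tx":0,"ty":0,"tz":0,"ax":0,"ay":0,"az":0,"claw":0},
  ],
)

```text
time_s: 19.72
tcp_pos: [0.513, -0.3211, 0.1444]
ee_rot: [[0.188, -0.982, 0.006], [-0.982, -0.188, -0.003], [0.004, -0.005, -1.0]]
wrist_force: [0.1, 0.1, -0.7]
gripper_width: 0.195
gripper_force: 30.0
```

Emit:
drive_tool(
  rows=[
    {"tx":-1,"ty":-0.22,"tz":0,"ax":0,"ay":0,"az":0,"claw":0},
    {"tx":-2,"ty":-0.43,"tz":0,"ax":0,"ay":0,"az":0,"claw":0},
    {"tx":-3,"ty":-0.65,"tz":0,"ax":0,"ay":0,"az":0,"claw":0},
    {"tx":-3,"ty":-0.65,"tz":0,"ax":0,"ay":0,"az":0,"claw":0},
    {"tx":-3,"ty":-0.65,"tz":0,"ax":0,"ay":0,"az":0,"claw":0},
    {"tx":-3,"ty":-0.65,"tz":0,"ax":0,"ay":0,"az":0,"claw":0},
    {"tx":-3,"ty":-0.65,"tz":0,"ax":0,"ay":0,"az":0,"claw":0},
  ],
)

```text
time_s: 20.3
tcp_pos: [0.5146, -0.1342, 0.1398]
ee_rot: [[0.188, -0.982, -0.003], [-0.982, -0.188, 0.0], [-0.001, 0.002, -1.0]]
wrist_force: [0.1, -0.4, -1.2]
gripper_width: 0.19
gripper_force: 30.0
```

Emit:
drive_tool(
  rows=[
    {"tx":-3,"ty":-0.65,"tz":0,"ax":0,"ay":0,"az":0,"claw":0},
    {"tx":-3,"ty":-0.65,"tz":0,"ax":0,"ay":0,"az":0,"claw":0},
    {"tx":-3,"ty":-0.65,"tz":0,"ax":0,"ay":0,"az":0,"claw":0},
    {"tx":-3,"ty":-0.65,"tz":0,"ax":0,"ay":0,"az":0,"claw":0},
    {"tx":-2.4,"ty":-0.52,"tz":0,"ax":0,"ay":0,"az":0,"claw":0},
    {"tx":-1.5,"ty":-0.32,"tz":0,"ax":0,"ay":0,"az":0,"claw":0},
    {"tx":-0.5,"ty":-0.1,"tz":0,"ax":0,"ay":0,"az":0,"claw":0},
    {"tx":0,"ty":0,"tz":0,"ax":0,"ay":0,"az":0,"claw":0},
    {"tx":0,"ty":0,"tz":0,"ax":0,"ay":0,"az":0,"claw":0},
    {"tx":0,"ty":0,"tz":0,"ax":0,"ay":0,"az":0,"claw":0},
  ],
)

```text
time_s: 21.13
tcp_pos: [0.5193, 0.0307, 0.1405]
ee_rot: [[0.187, -0.982, -0.001], [-0.982, -0.187, -0.0], [0.0, 0.001, -1.0]]
wrist_force: [0.3, -0.4, -0.6]
gripper_width: 0.199
gripper_force: 30.0
```

Run:
```python
from h import *
s=sense();R=np.array(s["ee_rot"]);print(s["tcp_pos"]); print("tool shift cm",R.T@(np.array([.5197,.0317,.141])-s["tcp_pos"])*100)
for n in("top","scene"):
    p,d,C,P,h,_=shot(n);B=np.zeros((480,640),bool);B[180:340,260:440]=1
    m=B&((h[...,0]<8)|(h[...,0]>172))&(h[...,1]>140);v,u=np.nonzero(m);print(n,len(u),(u.mean(),v.mean()) if len(u) else "")
    if n=="scene":cv2.imwrite("pics/s6.png",cv2.resize(p[150:300,300:460,::-1],None,fx=4,fy=4))
```

```text
[0.51925897 0.03072207 0.1405446 ]
tool shift cm [-0.08781327 -0.06155659 -0.04562779]
top 0 
scene 52 (np.float64(385.2692307692308), np.float64(214.84615384615384))
```

View pics/s6.png

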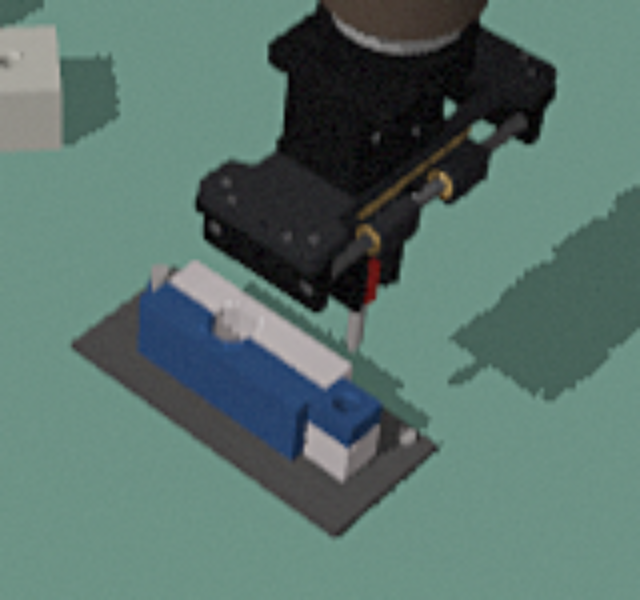

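The pin hangs upright in the fingers with its tip at crop (354,348), above the blue lug's hole at (347,400). I'll correct by about 1 mm and go down.

Emit:
drive_tool(
  rows=[
    {"tx":-0.09,"ty":-0.06,"tz":0.5,"ax":0,"ay":0,"az":0,"claw":0},
    {"tx":0,"ty":0,"tz":1,"ax":0,"ay":0,"az":0,"claw":0},
    {"tx":0,"ty":0,"tz":1,"ax":0,"ay":0,"az":0,"claw":0},
    {"tx":0,"ty":0,"tz":1,"ax":0,"ay":0,"az":0,"claw":0},
    {"tx":0,"ty":0,"tz":0.5,"ax":0,"ay":0,"az":0,"claw":0},
    {"tx":0,"ty":0,"tz":0,"ax":0,"ay":0,"az":0,"claw":0},
    {"tx":0,"ty":0,"tz":0.3,"ax":0,"ay":0,"az":0,"claw":0},
    {"tx":0,"ty":0,"tz":0.3,"ax":0,"ay":0,"az":0,"claw":0},
    {"tx":0,"ty":0,"tz":0.3,"ax":0,"ay":0,"az":0,"claw":0},
    {"tx":0,"ty":0,"tz":0,"ax":0,"ay":0,"az":0,"claw":0},
  ],
)

```text
time_s: 22.07
tcp_pos: [0.5199, 0.0324, 0.0916]
ee_rot: [[0.188, -0.982, -0.001], [-0.982, -0.188, -0.0], [-0.0, 0.001, -1.0]]
wrist_force: [-0.1, 0.8, -1.2]
gripper_width: 0.201
gripper_force: 30.0
```

Emit:
drive_tool(
  rows=[
    {"tx":0,"ty":0,"tz":0.4,"ax":0,"ay":0,"az":0,"claw":0},
    {"tx":0,"ty":0,"tz":0.4,"ax":0,"ay":0,"az":0,"claw":0},
    {"tx":0,"ty":0,"tz":0.4,"ax":0,"ay":0,"az":0,"claw":0},
    {"tx":0,"ty":0,"tz":0.4,"ax":0,"ay":0,"az":0,"claw":0},
    {"tx":0,"ty":0,"tz":0.4,"ax":0,"ay":0,"az":0,"claw":0},
    {"tx":0,"ty":0,"tz":0,"ax":0,"ay":0,"az":0,"claw":0},
  ],
)

```text
time_s: 22.57
tcp_pos: [0.5196, 0.0323, 0.071]
ee_rot: [[0.188, -0.982, -0.002], [-0.982, -0.188, -0.0], [0.0, 0.002, -1.0]]
wrist_force: [-0.1, -0.4, -1.2]
gripper_width: 0.195
gripper_force: 30.0
```

Emit:
drive_tool(
  rows=[
    {"tx":0,"ty":0,"tz":0.4,"ax":0,"ay":0,"az":0,"claw":0},
    {"tx":0,"ty":0,"tz":0.4,"ax":0,"ay":0,"az":0,"claw":0},
    {"tx":0,"ty":0,"tz":0.3,"ax":0,"ay":0,"az":0,"claw":0},
    {"tx":0,"ty":0,"tz":0.2,"ax":0,"ay":0,"az":0,"claw":0},
    {"tx":0,"ty":0,"tz":0.2,"ax":0,"ay":0,"az":0,"claw":0},
    {"tx":0,"ty":0,"tz":0,"ax":0,"ay":0,"az":0,"claw":0},
    {"tx":0,"ty":0,"tz":0,"ax":0,"ay":0,"az":0,"claw":0},
  ],
)

```text
time_s: 23.15
tcp_pos: [0.5202, 0.0324, 0.0569]
ee_rot: [[0.188, -0.982, -0.0], [-0.982, -0.188, -0.0], [0.0, 0.0, -1.0]]
wrist_force: [0.1, -0.3, -0.5]
gripper_width: 0.198
gripper_force: 30.0
```

Emit:
drive_tool(
  rows=[
    {"tx":0,"ty":0,"tz":0.1,"ax":0,"ay":0,"az":0,"claw":0},
    {"tx":0,"ty":0,"tz":0.1,"ax":0,"ay":0,"az":0,"claw":0},
    {"tx":0,"ty":0,"tz":0.1,"ax":0,"ay":0,"az":0,"claw":0},
    {"tx":0,"ty":0,"tz":0,"ax":0,"ay":0,"az":0,"claw":0},
    {"tx":0,"ty":0,"tz":0,"ax":0,"ay":0,"az":0,"claw":0},
  ],
)

```text
time_s: 23.57
tcp_pos: [0.5205, 0.0324, 0.0557]
ee_rot: [[0.189, -0.982, 0.001], [-0.982, -0.189, -0.0], [0.0, -0.001, -1.0]]
wrist_force: [-3.2, 0.4, 8.8]
gripper_width: 0.198
gripper_force: 30.0
```

Head seated on the lug. Release, rise, and shift to the block's middle.

Emit:
drive_tool(
  rows=[
    {"tx":0,"ty":0,"tz":0,"ax":0,"ay":0,"az":0,"claw":8.7},
    {"tx":0,"ty":0,"tz":0,"ax":0,"ay":0,"az":0,"claw":8.7},
    {"tx":0,"ty":0,"tz":0,"ax":0,"ay":0,"az":0,"claw":8.7},
    {"tx":0,"ty":0,"tz":0,"ax":0,"ay":0,"az":0,"claw":8.7},
    {"tx":0,"ty":0,"tz":-2,"ax":0,"ay":0,"az":0,"claw":8.7},
    {"tx":0,"ty":0,"tz":-2.5,"ax":0,"ay":0,"az":0,"claw":8.7},
    {"tx":0,"ty":0,"tz":-2,"ax":0,"ay":0,"az":0,"claw":8.7},
    {"tx":0,"ty":0,"tz":0,"ax":0,"ay":0,"az":0,"claw":8.7},
  ],
)

```text
time_s: 24.23
tcp_pos: [0.5232, 0.0332, 0.123]
ee_rot: [[0.189, -0.982, 0.008], [-0.982, -0.189, 0.002], [-0.0, -0.009, -1.0]]
wrist_force: [1.2, 0.4, 0.2]
gripper_width: 0.719
gripper_force: 0.0
```

Emit:
drive_tool(
  rows=[
    {"tx":2.2,"ty":0,"tz":0,"ax":0,"ay":0,"az":0,"claw":8.7},
    {"tx":2.2,"ty":0,"tz":0,"ax":0,"ay":0,"az":0,"claw":8.7},
    {"tx":2.2,"ty":0,"tz":0,"ax":0,"ay":0,"az":0,"claw":8.7},
    {"tx":0,"ty":0,"tz":0,"ax":0,"ay":0,"az":0,"claw":8.7},
    {"tx":0,"ty":0,"tz":0,"ax":0,"ay":0,"az":0,"claw":8.7},
    {"tx":0,"ty":0,"tz":0,"ax":0,"ay":0,"az":0,"claw":8.7},
  ],
)

```text
time_s: 24.73
tcp_pos: [0.5323, -0.0322, 0.1185]
ee_rot: [[0.187, -0.982, -0.001], [-0.982, -0.187, 0.0], [-0.0, 0.001, -1.0]]
wrist_force: [0.0, 1.1, 0.0]
gripper_width: 0.995
gripper_force: 0.0
```

Run:
```python
from h import *
s=sense();print(s["tcp_pos"],s["gripper_width"])
ims=[]
for n in("top","scene"):
    p,d,C,P,h,_=shot(n);B=np.zeros((480,640),bool);B[180:340,260:440]=1
    m=B&((h[...,0]<8)|(h[...,0]>172))&(h[...,1]>140);v,u=np.nonzero(m);print(n,len(u),np.nanmax(P[m][:,2]) if len(u) else "")
cv2.imwrite("pics/s7.png",cv2.resize(p[150:300,300:460,::-1],None,fx=4,fy=4))
```

```text
[ 0.53231059 -0.03224765  0.11848781] 0.9945712931509196
top 0 
scene 125 0.2553441479189412
```

View pics/s7.png

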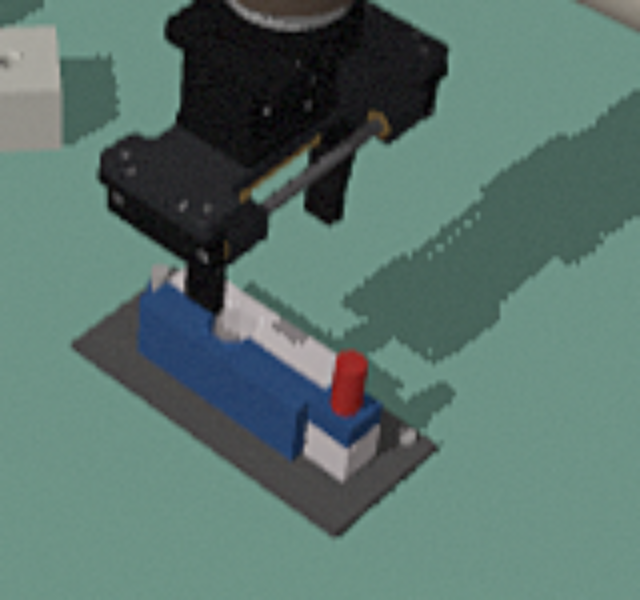

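The pin is home, with its red head flat on the blue lug at crop (350,385) and the halves shut. I'll go down over the block and squeeze.

Emit:
drive_tool(
  rows=[
    {"tx":0,"ty":0.09,"tz":2,"ax":0,"ay":0,"az":0,"claw":8.7},
    {"tx":0,"ty":0,"tz":2.5,"ax":0,"ay":0,"az":0,"claw":8.7},
    {"tx":0,"ty":0,"tz":2.5,"ax":0,"ay":0,"az":0,"claw":8.7},
    {"tx":0,"ty":0,"tz":1.5,"ax":0,"ay":0,"az":0,"claw":8.7},
    {"tx":0,"ty":0,"tz":0.7,"ax":0,"ay":0,"az":0,"claw":8.7},
    {"tx":0,"ty":0,"tz":0,"ax":0,"ay":0,"az":0,"claw":8.7},
    {"tx":0,"ty":0,"tz":0,"ax":0,"ay":0,"az":0,"claw":8.7},
    {"tx":0,"ty":0,"tz":0,"ax":0,"ay":0,"az":0,"claw":8.7},
  ],
)

```text
time_s: 25.5
tcp_pos: [0.5328, -0.0321, 0.0282]
ee_rot: [[0.189, -0.982, 0.002], [-0.982, -0.189, 0.0], [0.0, -0.002, -1.0]]
wrist_force: [0.8, -0.5, -0.0]
gripper_width: 1.0
gripper_force: 0.0
```

Emit:
drive_tool(
  rows=[
    {"tx":0,"ty":0,"tz":0,"ax":0,"ay":0,"az":0,"claw":3},
    {"tx":0,"ty":0,"tz":0,"ax":0,"ay":0,"az":0,"claw":3},
    {"tx":0,"ty":0,"tz":0,"ax":0,"ay":0,"az":0,"claw":3},
    {"tx":0,"ty":0,"tz":0,"ax":0,"ay":0,"az":0,"claw":3},
    {"tx":0,"ty":0,"tz":0,"ax":0,"ay":0,"az":0,"claw":3},
    {"tx":0,"ty":0,"tz":0,"ax":0,"ay":0,"az":0,"claw":3},
    {"tx":0,"ty":0,"tz":0,"ax":0,"ay":0,"az":0,"claw":3},
    {"tx":0,"ty":0,"tz":0,"ax":0,"ay":0,"az":0,"claw":3},
    {"tx":0,"ty":0,"tz":0,"ax":0,"ay":0,"az":0,"claw":3},
    {"tx":0,"ty":0,"tz":0,"ax":0,"ay":0,"az":0,"claw":3},
  ],
)

```text
time_s: 26.33
tcp_pos: [0.5312, -0.0327, 0.027]
ee_rot: [[0.188, -0.982, -0.001], [-0.982, -0.188, -0.0], [0.0, 0.001, -1.0]]
wrist_force: [-2.8, 0.5, 1.5]
gripper_width: 0.549
gripper_force: 30.0
```

Emit:
drive_tool(
  rows=[
    {"tx":0,"ty":0,"tz":0,"ax":0,"ay":0,"az":0,"claw":3},
    {"tx":0,"ty":0,"tz":0,"ax":0,"ay":0,"az":0,"claw":3},
    {"tx":0,"ty":0,"tz":0,"ax":0,"ay":0,"az":0,"claw":3},
    {"tx":0,"ty":0,"tz":0,"ax":0,"ay":0,"az":0,"claw":3},
  ],
)

```text
time_s: 26.67
tcp_pos: [0.5312, -0.0327, 0.027]
ee_rot: [[0.188, -0.982, -0.001], [-0.982, -0.188, -0.0], [0.0, 0.001, -1.0]]
wrist_force: [-2.9, -0.9, 4.2]
gripper_width: 0.548
gripper_force: 30.0
```

Run:
```python
from h import *
p,d,C,P,h,s=shot("top");Z=P[...,2]
B=np.zeros((480,640),bool);B[235:320,125:210]=1
for a,b in((.085,.105),(.13,.155)):
    m=B&(Z>a)&(Z<b)&(h[...,1]>30);print("blank",a,m.sum(),np.nanmean(P[m],0))
p,d,C,P,h,s=shot("scene");B=np.zeros((480,640),bool);B[225:260,375:400]=1
m=B&((h[...,0]<8)|(h[...,0]>172))&(h[...,1]>140);print("pin",m.sum(),np.nanpercentile(P[m][:,2],[2,98]),np.nanmean(P[m],0))
print(finish_job())
```

```text
blank 0.085 37 [0.57088543 0.33382148 0.09533837]
blank 0.13 90 [0.57268847 0.33977795 0.1456505 ]
pin 117 [0.05052423 0.0872738 ] [0.52515524 0.03247802 0.07284451]
the job is handed in; nothing more can be done
None
```

The blank stands upright in the dish, the blue half is shut, the pin is fully down through both holes, and the job was handed in at about 27 s with the fingers still squeezing the two halves at 30 N; no verdict came back.

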